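# Set the spindle flat and hold the lap collar on it against the preload spring

### The arm

A 7-joint arm with a two-finger parallel gripper is mounted at the origin on a cart in front of the work surface, level with it; the furniture and walls round the work are solid. World frame = base frame: x ahead of the robot, y to its left, z up, the work surface at z = 0. Lengths are in mm, angles in rad, forces in N, time in s.
With the tool pointing down it reaches from about 400 to 875 mm from the base axis. Payload 4.4 kg.
Tool frame: the origin (TCP) lies on the centre line of the jaws, within the pads' length; the fingertips stand 11 mm ahead of it and the grasp point (between the pads) lies 8 mm behind it (ctrl.tips_ahead is the distance from the TCP to the fingertips, in mm); z points along the fingers, y is the line along which they close (so a half turn about z gives the same grasp; the last joint's range is limited). The gripper opens to 85 mm and grips with 20 to 120 N. Pads are 22 mm wide; open, the fingers measure 114 mm over their backs; the gripper's body (76 mm by 85 mm) begins 54 mm behind the grasp point. The pads swing forward as they close: fully open they stand 13 mm farther back than shut.
Start: joints at [-1.251, 0.628, 0.038, 1.517, -0.027, 0.996, -0.02], TCP at [244.573, 602.247, 242.313] pointing down, gripper open.
Joint ranges: [-3.06, 3.06], [-0.37, 2.12], [-1.25, 1.32], [0.18, 2.47], [-1.1, 4.24], [0.23, 1.98], [-2.94, 2.94]. Speed limits (rad/s): [2.57, 2.57, 3.14, 3.14, 3.14, 3.14, 3.14].

### API

Orientations are given as [roll, pitch, yaw] about the fixed x, y, z axes, in that order (R = Rz(yaw) Ry(pitch) Rx(roll)).
In Python, from cell import ctrl, eyes, job gives the robot as it stands. The module is installed in compiled form; this text tells all that it offers.
- The arm moves only by the tool carry_out, never from a script. Its argument "moves" is a list of rows, each an object of numbers: "tx", "ty", "tz": the shift along the tool's x, y, z as a fraction of full scale; "twist": the turn about the tool's z as a fraction of full scale; "fingers": the opening, from 0 (shut) to 1 (fully open). In form: [{"tx": .., "ty": .., "tz": .., "twist": .., "fingers": ..}, ...]. A call has 1 to 12 rows; each row shifts and turns the commanded pose from where the row before left it, along the tool's axes as they then stand; what a row does not reach is not made up. Full scale, the value 1, is 0.3 m for a shift and pi rad for a turn. A row lasts 1/8 s, in which the tool goes at most 62.5 mm and 10.7 degrees, less where a joint would pass 70% of its speed; a pose out of reach is approached as far as the arm can. A call with a number of a shift or a turn outside -1 to 1 is refused whole. A call with a gripper value outside its range is refused whole. The fingers move at their own pace and stop on an object; the grip force is fixed at half the most. Time passes only in rows, so rows that do not move let the fingers close. It gives the time, the measured TCP pose, the force, the opening and the grip force at its end, in the units of the state.
- ctrl.read_state(): the state, without advancing time (a new reading comes with each control period).
- eyes.get_image(name): name is "scene" or "top"; returns a dict with "color" (400x640x3 uint8, blue, green, red), "fovy" (degrees; the focal length in pixels is half the picture's height over the tangent of half this angle, whatever the lens; pixels are square), "cx", "cy" (the principal point, pixels), "k1" (the pictures are not rectified: a ray, as slopes to the right and down, at radius r is drawn at 1 + k1 r^2 times it, then the intrinsics apply), "world_from_camera" (4x4, takes a point from camera to world coordinates). Camera axes: x right, y up, looking along -z (the intrinsics and any distortion apply to the point x, -y, -z); pixel columns grow to the right and rows downward; lengths in mm; the calibration is good to about 2 mm. A picture is of the moment at which its call begins. There is no depth.
- job.finish_job(): hands the job in; it is judged then, once.
The state is a dict: "clock": time; "qpos": joint angles; "qd": joint speeds; "tau": joint torques, N m; "eef_pos": TCP position; "tool_rot": TCP orientation; "force": force on the tool from outside, world axes, zero at the start; "torque": the same for the moment, N m; "width": finger opening in mm; "gripper_force": force on a finger pad.
Only numpy, scipy, OpenCV 4.12 (cv2) and the standard library are available. Lean on these libraries where they do the work, as an engineer would, in place of code of your own. Each camera call takes 0.05 s, during which the arm holds its last target. There are 200 camera calls.

### The job

The flat-lap polisher on the bench is being put back together. Grip the bare upright spindle and turn it until you feel the set-screw flat squarely between your fingers and that flat faces the open front of the splash guard, where the hex key goes in; then let go of it. Now pick up the loose collar, slide it down over the spindle with its set screw on the flat and press it all the way down against the spring, leaving the things round about where they are; finish still gripping the collar and holding it down there, do not let go, so that I can tighten the screw.

Things in the scene. Friction and masses are not known exactly. Their poses are not given: they have to be found in the camera images.
- lap: the flat-lap polisher, fixed to the bench: grey body 200 x 190 mm and 46 mm high, round pan on top and round it, at the back and the sides, a white half-round splash guard (inner radius 85 mm, rim 98 mm above the bench). Origin: on the bench straight under the spindle axis; z up, own -x points out through the open front of the guard.
- spindle: the bare upright steel spindle, 20 mm thick, axis vertical through the lap's origin, chamfered top 112 mm above the bench, flat on one side. It turns either way with a light drag (0.06 N m) and stays where it is left. Origin: on its axis at bench height; own -x points to the side with the flat.
- spindle_flat (a point): the set-screw flat milled on one side of the spindle: 15 mm wide, from 59 to 109 mm above the bench, 6 mm from the axis, so the spindle is 16 mm thick across the flat and 20 mm elsewhere. Origin: on the flat, 6 mm from the axis, 84 mm above the bench; own -x points straight out of the flat, z up. Fingers closing squarely over the flat pull it into line with themselves.
- spring_cup (a joint): how far the dark steel spring cup round the foot of the spindle is pressed down, m: 0 = up (its top, 38 mm across, 69 mm above the bench), 0.006 = all the way down (top 63 mm above the bench). The spring pushes up with 3.6 N at first and 9 N all the way down.
- collar_center (a point): the loose aluminium collar, a ring lying flat on the bench: 44 mm across, 24 mm high, 22 mm bore, two spanner flats 40 mm apart facing own +y and -y, about 0.09 kg. This point: on its axis, half-way up (12 mm over its underside); z up, own -x to its set screw.
- collar: the same collar, origin on its axis at its underside, same axes. Its 6 mm set screw, half-way up, points to own -x: it stands 8 mm out of the rim, and inside its tip stands 7 mm from the axis, so the collar goes on the spindle only with the screw over the flat (to about 12 degrees).
- pliers: bystander: pliers with red handles lying on the bench to the right, 145 x 62 x 12 mm; origin under the middle.
- scrap_jar: bystander: round jar with a black lid standing behind the polisher, 77 mm across, 67 mm high; origin under the middle.
- black_box: bystander: small black box to the right of the polisher, 39 x 43 x 31 mm; origin under the middle.
- boom_head (a point): lowest point of the fixed black boom head that hangs over the right of the bench, to keep the arm clear of: it fills about 85 mm before and behind this point (x), 115 mm to either side (y), and from here up to 0.22 m higher; never touched in the job.
Things that resemble listed ones, but are neither listed nor needed, are in the scene too. Of the things shaped like the collar, the aluminium one is meant.

How it is judged:
By the outcome, as a careful person would: the job done as asked, in the order asked, and still so for the second after the job is handed in, while the arm keeps its last pose, push and grip.
It also fails if it takes over 61 s, if anything falls off the work surface, if the arm or the gripper's body presses on something with over 40 N, if the wrist force passes 120 N, or if a joint passes its speed limit or range.

## Working session

There is one attempt and no reset: what is moved stays moved. The work goes in short steps, Python scripts to look and compute and a tool call to move; the robot and the scene stay as the last step left them, time stands still between calls to the robot, and variables do not carry over. Pictures are saved under pics/ and viewed, at most 10 in all, crops included, and the job is handed in when it is done.

Besides the shell and the picture viewer there is one more tool, called after ">>>" as name([rows], argument=value, ...), one row to a line, values as JSON. carry_out: Moves the arm, as the interface text tells. Its arguments: {"type":"object","properties":{"moves":{"type":"array","items":{"type":"object","properties":{"tx":{"type":"number","minimum":-1,"maximum":1},"ty":{"type":"number","minimum":-1,"maximum":1},"tz":{"type":"number","minimum":-1,"maximum":1},"twist":{"type":"number","minimum":-1,"maximum":1},"fingers":{"type":"number"}}}}},"required":["moves"]}

```bash
mkdir -p pics; cat > h.py <<'E'
import numpy as np, cv2
from cell import ctrl, eyes, job
def cam(n):
    d=eyes.get_image(n); h,w=d['color'].shape[:2]
    f=h/2/np.tan(np.radians(d['fovy'])/2)
    d['K']=np.array([[f,0,d['cx']],[0,f,d['cy']],[0,0,1.]]); d['D']=np.array([d['k1'],0,0,0,0.]); return d
def ray(d,px):
    u=cv2.undistortPoints(np.array(px,float).reshape(-1,1,2),d['K'],d['D'])[:,0]
    T=np.array(d['world_from_camera']); v=np.c_[u[:,0],-u[:,1],-np.ones(len(u))]@T[:3,:3].T
    return T[:3,3],v
def onplane(d,px,z):
    o,v=ray(d,px); return o+v*((z-o[2])/v[:,2])[:,None]
def proj(d,P):
    T=np.linalg.inv(np.array(d['world_from_camera'])); P=np.atleast_2d(P)@T[:3,:3].T+T[:3,3]
    P=P*[1,-1,-1]
    return cv2.projectPoints(P.astype(float),np.zeros(3),np.zeros(3),d['K'],d['D'])[0][:,0]
def st():
    s=ctrl.read_state(); print({k:np.round(s[k],3).tolist() for k in ('clock','eef_pos','tool_rot','force','torque','width','gripper_force','qpos')}); return s
E
python3 - <<'E'
from h import *
st(); print(ctrl.tips_ahead)
for n in('scene','top'):
    d=cam(n); cv2.imwrite(f'pics/{n}0.png',d['color']); print(n,d['fovy'],d['k1'],np.round(d['world_from_camera'],3).tolist())
E
```

```text
{'clock': 0.0, 'eef_pos': [244.345, 601.677, 241.394], 'tool_rot': [-3.14, 0.0, 2.756], 'force': [0.578, -0.243, -0.064], 'torque': [0.046, -0.012, -0.005], 'width': 85.419, 'gripper_force': 0.0, 'qpos': [-1.251, 0.629, 0.038, 1.518, -0.027, 0.996, -0.02]}
11.0
scene 49.00353910764911 -0.012286730633482413 [[0.831, 0.297, -0.47, 36.351], [-0.556, 0.421, -0.716, -756.48], [-0.015, 0.857, 0.515, 780.389], [0.0, 0.0, 0.0, 1.0]]
top 47.42958480327822 -0.05031180928090033 [[-0.025, 0.992, -0.124, 446.084], [-0.999, -0.028, -0.023, 46.028], [-0.027, 0.124, 0.992, 1218.571], [0.0, 0.0, 0.0, 1.0]]
```

View pics/scene0.png

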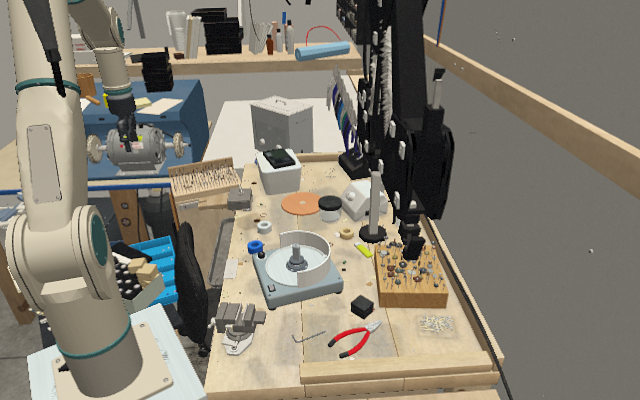

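View pics/top0.png

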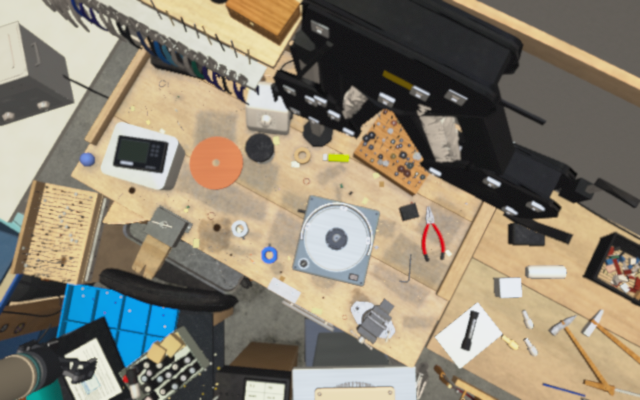

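The top view shows the lap with its spindle at about (337,238). The ring candidates are grey (239,229), blue (270,254) and brass (303,156). In the scene view they are at (264,227), (256,246) and (347,233), with the spindle at about (296,258). I'll zoom in on these.

```bash
python3 - <<'E'
from h import *
s=cv2.imread('pics/scene0.png'); t=cv2.imread('pics/top0.png')
r=lambda a,x,y,w,h,k: cv2.resize(a[y:y+h,x:x+w],None,fx=k,fy=k,interpolation=cv2.INTER_CUBIC)
A=r(t,215,205,50,50,8); B=r(t,300,200,80,80,5); C=r(s,244,207,50,50,8)
D=r(s,250,225,100,80,4)[:300,:400]
out=np.zeros((600,800,3),np.uint8)
out[:300,:400]=r(t,215,210,50,38,8)[:300,:400]; out[:300,400:]=r(t,287,193,100,75,4)
out[300:,:400]=r(s,240,208,50,38,8)[:300,:400]; out[300:,400:]=r(s,246,225,100,75,4)
cv2.imwrite('pics/crop1.png',out)
d=cam('top'); e=cam('scene')
print('collar top',onplane(d,[(239,229)],24),'scene',onplane(e,[(264,227)],24))
print('spindle top',onplane(d,[(337,238)],112),'scene',onplane(e,[(296,247)],112))
E
```

```text
collar top [[516.2573044  289.59039002  24.        ]] scene [[507.27878136 273.4408011   24.        ]]
spindle top [[483.04901376  33.00837771 112.        ]] scene [[477.06086346  26.33489908 112.        ]]
```

View pics/crop1.png

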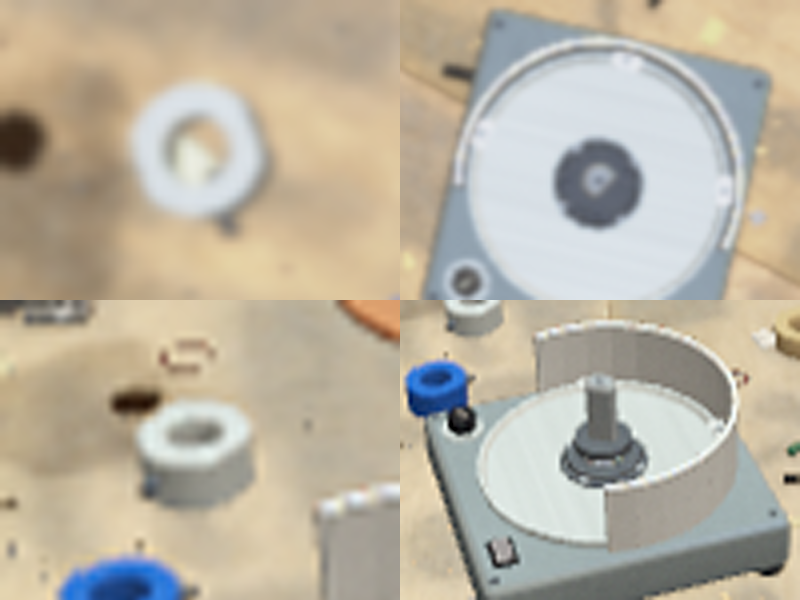

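```bash
python3 - <<'E'
from h import *
d=cam('top'); e=cam('scene')
def tri(a,b):
    (o1,v1),(o2,v2)=ray(d,[a]),ray(e,[b]); v1=v1[0]/np.linalg.norm(v1);v2=v2[0]/np.linalg.norm(v2)
    t=np.linalg.lstsq(np.c_[v1,-v2],o2-o1,rcond=None)[0]; p,q=o1+t[0]*v1,o2+t[1]*v2
    return np.round((p+q)/2,1),round(np.linalg.norm(p-q),1)
# collar mask in top: low-saturation blob
for n,c,box in(('top',d,(225,215,255,245)),('scene',e,(250,215,280,243))):
    x0,y0,x1,y1=box; hsv=cv2.cvtColor(c['color'],cv2.COLOR_BGR2HSV)[y0:y1,x0:x1]
    m=((hsv[...,1]<45)&(hsv[...,2]>(120 if n=='top' else 175))).astype(np.uint8)
    cs,_=cv2.findContours(m,cv2.RETR_EXTERNAL,cv2.CHAIN_APPROX_NONE); k=max(cs,key=cv2.contourArea)
    (x,y),ax,an=cv2.fitEllipse(k); p=(x+x0,y+y0); print(n,np.round(p,2),np.round(ax,1),an, onplane(c,[p],24).round(1))
sp=(336.2,237.9),(295.4,244.9)
print('spindle tri',tri(*sp),onplane(d,[sp[0]],112).round(1),onplane(e,[sp[1]],112).round(1))
print('collar tri',tri((239.5,228.3),(263.9,224.5)),onplane(d,[(239.5,228.3)],24).round(1),onplane(e,[(263.9,224.5)],24).round(1))
print('screw tip',onplane(d,[(243.4,237.9)],12).round(1),onplane(e,[(258.3,231.2)],12).round(1))
# guard rim ends, z=98 ; body edges z=46
L,R=onplane(d,[(301.3,238.5),(368.5,254.5)],98); print('guard ends',L.round(1),R.round(1),'mid',(L+R)/2)
v=R-L; print('front dir deg',np.degrees(np.arctan2(-v[0],v[1]))%360, np.degrees(np.arctan2(v[0],-v[1]))%360)
b=onplane(d,[(309.4,195.3),(379,211.5),(294.5,263)],46); print(b.round(1)); 
for i in(1,2):
    w=b[i]-b[0]; print(np.degrees(np.arctan2(w[1],w[0])))
# check: project a collar axis and spindle guess
E
```

```text
top [239.39 228.67] [16.7 17.6] 150.05325317382812 [[517.1 288.5  24. ]]
scene [263.91 224.06] [ 8.  13.8] 85.29330444335938 [[514.7 288.1  24. ]]
spindle tri (array([482.3,  35.5, 111. ]), np.float64(2.5)) [[483.3  34.9 112. ]] [[480.4  34.9 112. ]]
collar tri (array([516.9, 289.6,  20.8]), np.float64(3.1)) [[518.1 288.3  24. ]] [[513.5 285.9  24. ]]
screw tip [[493.  280.4  12. ]] [[489.6 279.4  12. ]]
guard ends [484.6 120.5  98. ] [441.3 -42.7  98. ] mid [462.95887503  38.88283016  98.        ]
front dir deg 165.16174658853788 345.1617465885379
[[597.7 100.6  46. ]
 [550.5 -78.   46. ]
 [424.3 142.7  46. ]]
-104.81824555495224
166.36236651695907
```

```bash
cat >> h.py <<'E'
def plan(x,y,z,yaw=None):
    s=st(); p=np.array(s['eef_pos']); w=s['tool_rot'][2]; dx,dy,dz=np.array([x,y,z])-p; c,n=np.cos(w),np.sin(w)
    print('tot tx,ty,tz (units of 0.3m)',np.round(np.array([dx*c+dy*n,dx*n-dy*c,-dz])/300,4),'dist',np.linalg.norm([dx,dy,dz]).round(1))
    if yaw is not None: print('twist',round((((w-np.radians(yaw)+np.pi)%(2*np.pi))-np.pi)/np.pi,4))
E
python3 - <<'E'
from h import *
plan(482,35,200,75.5)
E
```

```text
{'clock': 0.3, 'eef_pos': [244.502, 602.062, 241.98], 'tool_rot': [-3.141, -0.0, 2.756], 'force': [-0.718, 0.219, -0.274], 'torque': [-0.06, 0.039, 0.042], 'width': 84.988, 'gripper_force': 0.0, 'qpos': [-1.251, 0.629, 0.038, 1.518, -0.027, 0.996, -0.02]}
tot tx,ty,tz (units of 0.3m) [-1.4448 -1.4533  0.1399] dist 616.2
twist 0.4577
```

>>> carry_out([
  {"tx":-0.12,"ty":-0.121,"tz":0.0117},
  {"tx":-0.12,"ty":-0.121,"tz":0.0117},
  {"tx":-0.12,"ty":-0.121,"tz":0.0117},
  {"tx":-0.12,"ty":-0.121,"tz":0.0117},
  {"tx":-0.12,"ty":-0.121,"tz":0.0117},
  {"tx":-0.12,"ty":-0.121,"tz":0.0117},
  {"tx":-0.12,"ty":-0.121,"tz":0.0117},
  {"tx":-0.12,"ty":-0.121,"tz":0.0117},
  {"tx":-0.12,"ty":-0.121,"tz":0.0117},
  {"tx":-0.12,"ty":-0.121,"tz":0.0117},
  {"tx":-0.12,"ty":-0.121,"tz":0.0117},
  {"tx":-0.12,"ty":-0.121,"tz":0.0117},
])

```text
validation failed for argument at $.mo...
```

>>> carry_out([
  {"twist":0.0572},
  {"twist":0.0572},
  {"twist":0.0572},
  {"twist":0.0572},
  {"twist":0.0572},
  {"twist":0.0572},
  {"twist":0.0572},
  {"twist":0.0572},
  {},
])

```text
validation failed for argument at $.mo...
```

```bash
python3 - <<'E'
from h import *
plan(482,35,87,75.5)
d=cam('top'); e=cam('scene')
t=np.vstack([cv2.resize(c['color'][y:y+100,x:x+200],None,fx=4,fy=3,interpolation=cv2.INTER_CUBIC) for c,x,y in((d,237,190),(e,200,190))])
cv2.imwrite('pics/c2.png',t)
E
```

```text
{'clock': 0.3, 'eef_pos': [244.502, 602.062, 241.98], 'tool_rot': [-3.141, -0.0, 2.756], 'force': [-0.718, 0.219, -0.274], 'torque': [-0.06, 0.039, 0.042], 'width': 84.988, 'gripper_force': 0.0, 'qpos': [-1.251, 0.629, 0.038, 1.518, -0.027, 0.996, -0.02]}
tot tx,ty,tz (units of 0.3m) [-1.4448 -1.4533  0.5166] dist 634.0
twist 0.4577
```

View pics/c2.png

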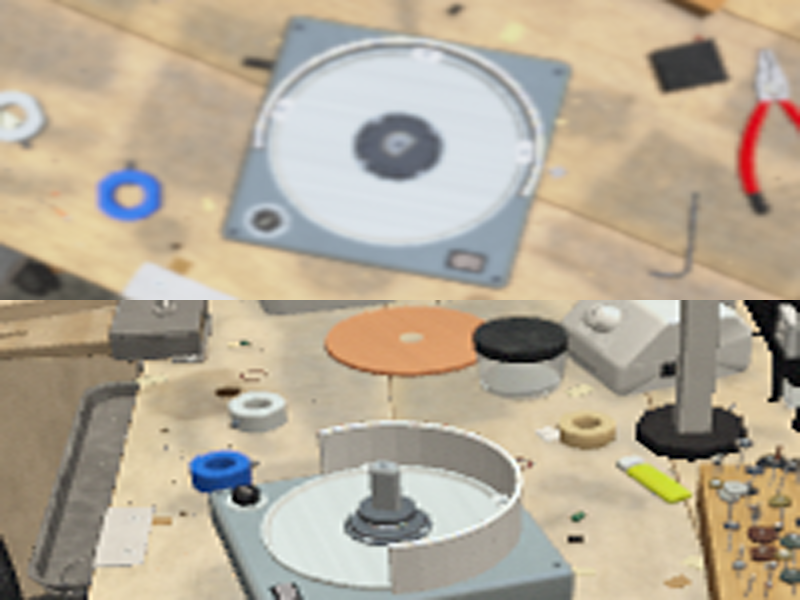

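The picture shows the scene unmoved, because both calls were refused; every row probably needs all five keys. The spindle is clear of its surroundings.

>>> carry_out([
  {"tx":-0.12,"ty":-0.121,"tz":0.0117,"twist":0,"fingers":1},
  {"tx":-0.12,"ty":-0.121,"tz":0.0117,"twist":0,"fingers":1},
  {"tx":-0.12,"ty":-0.121,"tz":0.0117,"twist":0,"fingers":1},
  {"tx":-0.12,"ty":-0.121,"tz":0.0117,"twist":0,"fingers":1},
  {"tx":-0.12,"ty":-0.121,"tz":0.0117,"twist":0,"fingers":1},
  {"tx":-0.12,"ty":-0.121,"tz":0.0117,"twist":0,"fingers":1},
  {"tx":-0.12,"ty":-0.121,"tz":0.0117,"twist":0,"fingers":1},
  {"tx":-0.12,"ty":-0.121,"tz":0.0117,"twist":0,"fingers":1},
  {"tx":-0.12,"ty":-0.121,"tz":0.0117,"twist":0,"fingers":1},
  {"tx":-0.12,"ty":-0.121,"tz":0.0117,"twist":0,"fingers":1},
  {"tx":-0.12,"ty":-0.121,"tz":0.0117,"twist":0,"fingers":1},
  {"tx":-0.12,"ty":-0.121,"tz":0.0117,"twist":0,"fingers":1},
])

```text
clock: 1.9
eef_pos: [481.7, 34.6, 200.4]
tool_rot: [3.141, 0.001, 2.756]
force: [0.1, 0.3, -0.8]
width: 85.4
gripper_force: 0.0
```

>>> carry_out([
  {"tx":0,"ty":0,"tz":0,"twist":0.0572,"fingers":1},
  {"tx":0,"ty":0,"tz":0,"twist":0.0572,"fingers":1},
  {"tx":0,"ty":0,"tz":0,"twist":0.0572,"fingers":1},
  {"tx":0,"ty":0,"tz":0,"twist":0.0572,"fingers":1},
  {"tx":0,"ty":0,"tz":0,"twist":0.0572,"fingers":1},
  {"tx":0,"ty":0,"tz":0,"twist":0.0572,"fingers":1},
  {"tx":0,"ty":0,"tz":0,"twist":0.0572,"fingers":1},
  {"tx":0,"ty":0,"tz":0,"twist":0.0572,"fingers":1},
  {"tx":0,"ty":0,"tz":0,"twist":0,"fingers":1},
])

```text
clock: 3.02
eef_pos: [481.0, 36.3, 200.2]
tool_rot: [3.141, 0.0, 1.32]
force: [0.5, 0.3, -0.5]
width: 85.5
gripper_force: 0.0
```

```bash
python3 - <<'E'
from h import *
plan(482,35,90,75.5)
E
```

```text
{'clock': 3.025, 'eef_pos': [480.978, 36.275, 200.204], 'tool_rot': [3.141, 0.0, 1.32], 'force': [0.48, 0.323, -0.498], 'torque': [-0.015, -0.029, 0.009], 'width': 85.511, 'gripper_force': 0.0, 'qpos': [-0.46, 0.492, 0.468, 2.029, -0.339, 0.695, -0.027]}
tot tx,ty,tz (units of 0.3m) [-0.0033  0.0044  0.3673] dist 110.2
twist 0.0008
```

>>> carry_out([
  {"tx":-0.003,"ty":0.004,"tz":0.125,"twist":0,"fingers":1},
  {"tx":0,"ty":0,"tz":0.125,"twist":0,"fingers":1},
  {"tx":0,"ty":0,"tz":0.124,"twist":0,"fingers":1},
  {"tx":0,"ty":0,"tz":0,"twist":0,"fingers":0.4},
  {"tx":0,"ty":0,"tz":0,"twist":0,"fingers":0.3},
])

```text
clock: 3.65
eef_pos: [482.6, 34.7, 88.9]
tool_rot: [3.14, -0.001, 1.319]
force: [0.7, -0.6, 1.1]
width: 51.4
gripper_force: 0.0
```

>>> carry_out([
  {"tx":0,"ty":0,"tz":0,"twist":0,"fingers":0},
  {"tx":0,"ty":0,"tz":0,"twist":0,"fingers":0},
  {"tx":0,"ty":0,"tz":0,"twist":0,"fingers":0},
  {"tx":0,"ty":0,"tz":0,"twist":0,"fingers":0},
])

```text
clock: 4.15
eef_pos: [483.1, 35.1, 89.4]
tool_rot: [3.139, -0.001, 1.319]
force: [0.5, 0.1, 6.9]
width: 18.3
gripper_force: 58.4
```

```bash
python3 - <<'E'
from h import *
st()
E
```

```text
{'clock': 4.15, 'eef_pos': [483.052, 35.054, 89.415], 'tool_rot': [3.139, -0.001, 1.319], 'force': [0.524, 0.12, 6.869], 'torque': [-0.048, 0.116, 0.023], 'width': 18.26, 'gripper_force': 58.355, 'qpos': [-0.339, 0.673, 0.31, 2.11, -0.483, 0.422, 0.1]}
```

>>> carry_out([
  {"tx":0,"ty":0,"tz":0,"twist":0,"fingers":0},
  {"tx":0,"ty":0,"tz":0,"twist":0,"fingers":0},
])

```text
clock: 4.4
eef_pos: [483.0, 35.0, 89.4]
tool_rot: [3.139, -0.001, 1.319]
force: [-0.6, -0.6, 6.0]
width: 18.5
gripper_force: 58.4
```

Width 18.4 means the flat is about 20° off square. I'll open, turn 20° and grip again.

>>> carry_out([
  {"tx":0,"ty":0,"tz":0,"twist":0,"fingers":0.4},
  {"tx":0,"ty":0,"tz":0,"twist":0,"fingers":0.4},
  {"tx":0,"ty":0,"tz":0,"twist":0.0555,"fingers":0.4},
  {"tx":0,"ty":0,"tz":0,"twist":0.0555,"fingers":0.4},
  {"tx":0,"ty":0,"tz":0,"twist":0,"fingers":0},
  {"tx":0,"ty":0,"tz":0,"twist":0,"fingers":0},
  {"tx":0,"ty":0,"tz":0,"twist":0,"fingers":0},
  {"tx":0,"ty":0,"tz":0,"twist":0,"fingers":0},
])

```text
clock: 5.4
eef_pos: [482.4, 34.5, 88.1]
tool_rot: [3.14, -0.0, 0.97]
force: [2.5, -2.6, 1.5]
width: 18.6
gripper_force: 58.7
```

>>> carry_out([
  {"tx":0,"ty":0,"tz":0,"twist":0,"fingers":0.4},
  {"tx":0,"ty":0,"tz":0,"twist":0,"fingers":0.4},
  {"tx":0,"ty":0,"tz":0,"twist":-0.0555,"fingers":0.4},
  {"tx":0,"ty":0,"tz":0,"twist":0,"fingers":0},
  {"tx":0,"ty":0,"tz":0,"twist":0,"fingers":0},
  {"tx":0,"ty":0,"tz":0,"twist":0,"fingers":0},
  {"tx":0,"ty":0,"tz":0,"twist":0,"fingers":0},
])

```text
clock: 6.28
eef_pos: [482.7, 34.7, 88.3]
tool_rot: [3.14, -0.0, 1.143]
force: [3.0, -1.4, 3.2]
width: 18.6
gripper_force: 58.9
```

Constant 18.6 over 20° of turning means I was feeling the round, with the pads compressing. I'll try 90° away.

>>> carry_out([
  {"tx":0,"ty":0,"tz":0,"twist":0,"fingers":0.4},
  {"tx":0,"ty":0,"tz":0,"twist":0,"fingers":0.4},
  {"tx":0,"ty":0,"tz":0,"twist":-0.0555,"fingers":0.4},
  {"tx":0,"ty":0,"tz":0,"twist":-0.0555,"fingers":0.4},
  {"tx":0,"ty":0,"tz":0,"twist":-0.0555,"fingers":0.4},
  {"tx":0,"ty":0,"tz":0,"twist":-0.0555,"fingers":0.4},
  {"tx":0,"ty":0,"tz":0,"twist":-0.0555,"fingers":0.4},
  {"tx":0,"ty":0,"tz":0,"twist":-0.0555,"fingers":0.4},
  {"tx":0,"ty":0,"tz":0,"twist":-0.0555,"fingers":0.4},
])

```text
clock: 7.4
eef_pos: [480.8, 35.0, 87.7]
tool_rot: [-3.14, -0.001, 2.37]
force: [0.0, -1.6, -0.4]
width: 33.9
gripper_force: 0.0
```

>>> carry_out([
  {"tx":0,"ty":0,"tz":0,"twist":0,"fingers":0},
  {"tx":0,"ty":0,"tz":0,"twist":0,"fingers":0},
  {"tx":0,"ty":0,"tz":0,"twist":0,"fingers":0},
  {"tx":0,"ty":0,"tz":0,"twist":0,"fingers":0},
])

```text
clock: 7.9
eef_pos: [483.5, 37.5, 88.2]
tool_rot: [3.137, 0.0, 2.363]
force: [3.1, 6.0, -0.5]
width: 14.6
gripper_force: 58.6
```

Width 14.6 means the flat is squarely gripped. The grip centre shifted about +2 mm along the closing axis, so the flat faces about 225°. The front is at 165.5°, so I'll turn +60° of twist to yaw 1.318.

>>> carry_out([
  {"tx":0,"ty":0.005,"tz":0,"twist":0,"fingers":0},
  {"tx":0,"ty":0,"tz":0,"twist":0.0555,"fingers":0},
  {"tx":0,"ty":0,"tz":0,"twist":0.0555,"fingers":0},
  {"tx":0,"ty":0.003,"tz":0,"twist":0.0555,"fingers":0},
  {"tx":0,"ty":0,"tz":0,"twist":0.0555,"fingers":0},
  {"tx":0,"ty":0.003,"tz":0,"twist":0.0555,"fingers":0},
  {"tx":0,"ty":0,"tz":0,"twist":0.0555,"fingers":0},
  {"tx":0,"ty":0,"tz":0,"twist":0,"fingers":0},
  {"tx":0,"ty":0,"tz":0,"twist":0,"fingers":0},
])

```text
clock: 9.02
eef_pos: [485.1, 36.1, 88.2]
tool_rot: [3.14, 0.0, 1.32]
force: [2.8, -1.4, 3.8]
width: 14.6
gripper_force: 60.3
```

The grip centre is now +1.75 mm to the rear compared with the round grip at this same yaw. That confirms the flat faces the front. I'll release and rise.

>>> carry_out([
  {"tx":0,"ty":0,"tz":0,"twist":0,"fingers":0.5},
  {"tx":0,"ty":0,"tz":0,"twist":0,"fingers":0.7},
  {"tx":0,"ty":0,"tz":0,"twist":0,"fingers":0.7},
  {"tx":0,"ty":0,"tz":-0.15,"twist":0,"fingers":0.7},
  {"tx":0,"ty":0,"tz":-0.19,"twist":0,"fingers":1},
  {"tx":0,"ty":0,"tz":-0.19,"twist":0,"fingers":1},
  {"tx":0,"ty":0,"tz":0,"twist":0,"fingers":1},
])

```text
clock: 9.9
eef_pos: [487.0, 36.4, 250.8]
tool_rot: [3.134, -0.004, 1.319]
force: [0.7, 0.5, 0.1]
width: 85.3
gripper_force: 0.0
```

```bash
python3 - <<'E'
from h import *
plan(516,288.3,200,18.4)
e=cam('scene')
cv2.imwrite('pics/c3.png',cv2.resize(e['color'][190:310,200:360],None,fx=5,fy=5,interpolation=cv2.INTER_CUBIC))
E
```

```text
{'clock': 9.9, 'eef_pos': [487.013, 36.45, 250.756], 'tool_rot': [3.134, -0.004, 1.319], 'force': [0.694, 0.494, 0.094], 'torque': [-0.017, -0.034, -0.063], 'width': 85.254, 'gripper_force': 0.0, 'qpos': [-0.515, 0.428, 0.54, 1.963, -0.298, 0.82, -0.063]}
tot tx,ty,tz (units of 0.3m) [ 0.8371 -0.1159  0.1692] dist 258.5
twist 0.3175
```

View pics/c3.png

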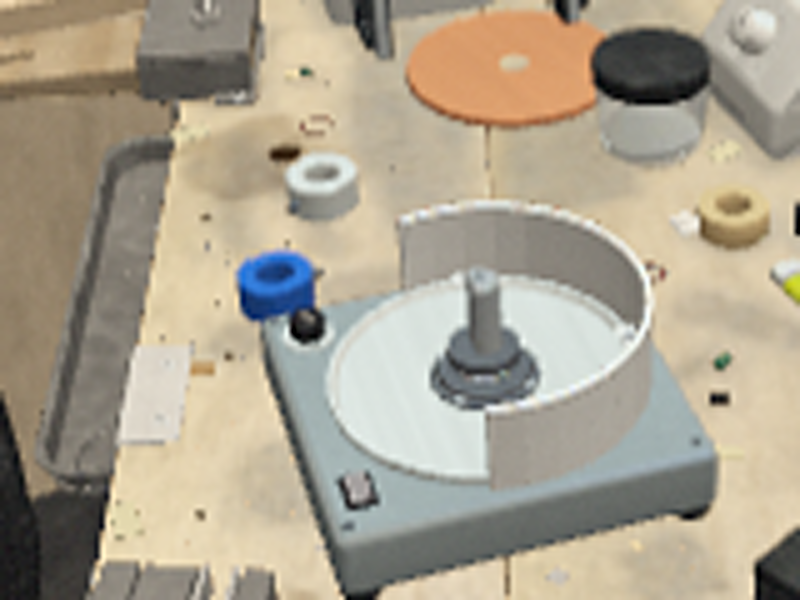

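The picture shows the spindle with a dark strip on its left-front side (470,300), which is the flat facing the opening. The collar is at (322,185) with its screw at (298,208). I'll go to the collar.

>>> carry_out([
  {"tx":0.167,"ty":-0.023,"tz":0.034,"twist":0,"fingers":1},
  {"tx":0.167,"ty":-0.023,"tz":0.034,"twist":0,"fingers":1},
  {"tx":0.167,"ty":-0.023,"tz":0.034,"twist":0,"fingers":1},
  {"tx":0.167,"ty":-0.023,"tz":0.034,"twist":0,"fingers":1},
  {"tx":0.167,"ty":-0.023,"tz":0.034,"twist":0,"fingers":1},
  {"tx":0,"ty":0,"tz":0,"twist":0.053,"fingers":1},
  {"tx":0,"ty":0,"tz":0,"twist":0.053,"fingers":1},
  {"tx":0,"ty":0,"tz":0,"twist":0.053,"fingers":1},
  {"tx":0,"ty":0,"tz":0,"twist":0.053,"fingers":1},
  {"tx":0,"ty":0,"tz":0,"twist":0.053,"fingers":1},
  {"tx":0,"ty":0,"tz":0,"twist":0.053,"fingers":1},
  {"tx":0,"ty":0,"tz":0,"twist":0,"fingers":1},
])

```text
clock: 11.45
eef_pos: [512.6, 287.2, 194.0]
tool_rot: [3.14, 0.004, 0.321]
force: [-0.6, 0.0, 0.5]
width: 85.1
gripper_force: 0.0
```

```bash
python3 - <<'E'
from h import *
plan(516,288.3,14,18.4)
E
```

```text
{'clock': 11.45, 'eef_pos': [512.624, 287.178, 194.05], 'tool_rot': [3.14, 0.004, 0.321], 'force': [-0.646, 0.043, 0.496], 'torque': [-0.013, 0.047, 0.065], 'width': 85.125, 'gripper_force': 0.0, 'qpos': [-1.015, 0.719, 0.769, 1.758, -0.61, 0.924, -1.235]}
tot tx,ty,tz (units of 0.3m) [ 0.0119 -0.      0.6002] dist 180.1
twist -0.0001
```

>>> carry_out([
  {"tx":0.012,"ty":0,"tz":0.14,"twist":0,"fingers":1},
  {"tx":0,"ty":0,"tz":0.14,"twist":0,"fingers":1},
  {"tx":0,"ty":0,"tz":0.14,"twist":0,"fingers":1},
  {"tx":0,"ty":0,"tz":0.14,"twist":0,"fingers":1},
  {"tx":0,"ty":0,"tz":0.03,"twist":0,"fingers":1},
  {"tx":0,"ty":0,"tz":0,"twist":0,"fingers":1},
])

```text
clock: 12.2
eef_pos: [517.2, 288.3, 18.9]
tool_rot: [3.141, 0.001, 0.32]
force: [-0.4, 0.5, 0.3]
width: 85.5
gripper_force: 0.0
```

```bash
python3 - <<'E'
from h import *
plan(516,288.3,14,18.4)
E
```

```text
{'clock': 12.2, 'eef_pos': [517.212, 288.346, 18.941], 'tool_rot': [3.141, 0.001, 0.32], 'force': [-0.403, 0.477, 0.302], 'torque': [-0.003, 0.017, 0.075], 'width': 85.495, 'gripper_force': 0.0, 'qpos': [-0.886, 0.944, 0.55, 1.836, -0.832, 0.61, -1.059]}
tot tx,ty,tz (units of 0.3m) [-0.0039 -0.0011  0.0165] dist 5.1
twist -0.0004
```

>>> carry_out([
  {"tx":-0.003,"ty":0,"tz":0.01,"twist":0,"fingers":1},
  {"tx":0,"ty":0,"tz":0,"twist":0,"fingers":0.55},
  {"tx":0,"ty":0,"tz":0,"twist":0,"fingers":0.3},
  {"tx":0,"ty":0,"tz":0,"twist":0,"fingers":0},
  {"tx":0,"ty":0,"tz":0,"twist":0,"fingers":0},
  {"tx":0,"ty":0,"tz":0,"twist":0,"fingers":0},
])

```text
clock: 12.95
eef_pos: [516.8, 288.8, 16.9]
tool_rot: [-3.141, -0.001, 0.319]
force: [0.1, -0.2, 5.5]
width: 38.4
gripper_force: 61.1
```

```bash
python3 - <<'E'
from h import *
plan(483,35.2,180,-14.5)
E
```

```text
{'clock': 12.95, 'eef_pos': [516.805, 288.818, 16.913], 'tool_rot': [-3.141, -0.001, 0.319], 'force': [0.12, -0.169, 5.48], 'torque': [0.015, 0.262, 0.025], 'width': 38.442, 'gripper_force': 61.104, 'qpos': [-0.885, 0.945, 0.546, 1.839, -0.837, 0.603, -1.055]}
tot tx,ty,tz (units of 0.3m) [-0.3724  0.7673 -0.5436] dist 303.4
twist 0.1822
```

>>> carry_out([
  {"tx":0,"ty":0,"tz":-0.1,"twist":0,"fingers":0},
  {"tx":0,"ty":0,"tz":-0.15,"twist":0,"fingers":0},
  {"tx":0,"ty":0,"tz":-0.15,"twist":0,"fingers":0},
  {"tx":0,"ty":0,"tz":-0.15,"twist":0,"fingers":0},
  {"tx":-0.062,"ty":0.128,"tz":0,"twist":0,"fingers":0},
  {"tx":-0.062,"ty":0.128,"tz":0,"twist":0,"fingers":0},
  {"tx":-0.062,"ty":0.128,"tz":0,"twist":0,"fingers":0},
  {"tx":-0.062,"ty":0.128,"tz":0,"twist":0,"fingers":0},
  {"tx":-0.062,"ty":0.128,"tz":0,"twist":0,"fingers":0},
  {"tx":-0.062,"ty":0.128,"tz":0,"twist":0,"fingers":0},
  {"tx":0,"ty":0,"tz":0,"twist":0,"fingers":0},
])

```text
clock: 14.32
eef_pos: [482.1, 30.9, 181.6]
tool_rot: [3.14, -0.0, 0.312]
force: [0.3, 0.1, -0.6]
width: 39.0
gripper_force: 60.7
```

>>> carry_out([
  {"tx":0,"ty":0,"tz":0,"twist":0.0455,"fingers":0},
  {"tx":0,"ty":0,"tz":0,"twist":0.0455,"fingers":0},
  {"tx":0,"ty":0,"tz":0,"twist":0.0455,"fingers":0},
  {"tx":0,"ty":0,"tz":0,"twist":0.0455,"fingers":0},
  {"tx":0,"ty":0,"tz":0,"twist":0,"fingers":0},
  {"tx":0,"ty":0,"tz":0,"twist":0,"fingers":0},
])

```text
clock: 15.08
eef_pos: [482.6, 35.3, 180.9]
tool_rot: [-3.141, 0.0, -0.249]
force: [0.6, 0.4, -0.9]
width: 38.2
gripper_force: 60.7
```

```bash
python3 - <<'E'
from h import *
plan(483,35.2,135,-14.5)
o=[]
for n,x,y in(('top',297,195),('scene',245,190)):
    c=cam(n); cv2.imwrite(f'pics/raw4_{n}.png',c['color']); o.append(cv2.resize(c['color'][y:y+100,x:x+66],None,fx=6,fy=6,interpolation=cv2.INTER_CUBIC))
cv2.imwrite('pics/c4.png',np.hstack(o))
E
```

```text
{'clock': 15.075, 'eef_pos': [482.638, 35.307, 180.897], 'tool_rot': [-3.141, 0.0, -0.249], 'force': [0.566, 0.417, -0.898], 'torque': [0.001, 0.019, -0.023], 'width': 38.212, 'gripper_force': 60.723, 'qpos': [-0.706, 0.651, 0.895, 2.05, -0.728, 0.791, -1.184]}
tot tx,ty,tz (units of 0.3m) [0.0013 0.     0.153 ] dist 45.9
twist 0.0012
```

View pics/c4.png

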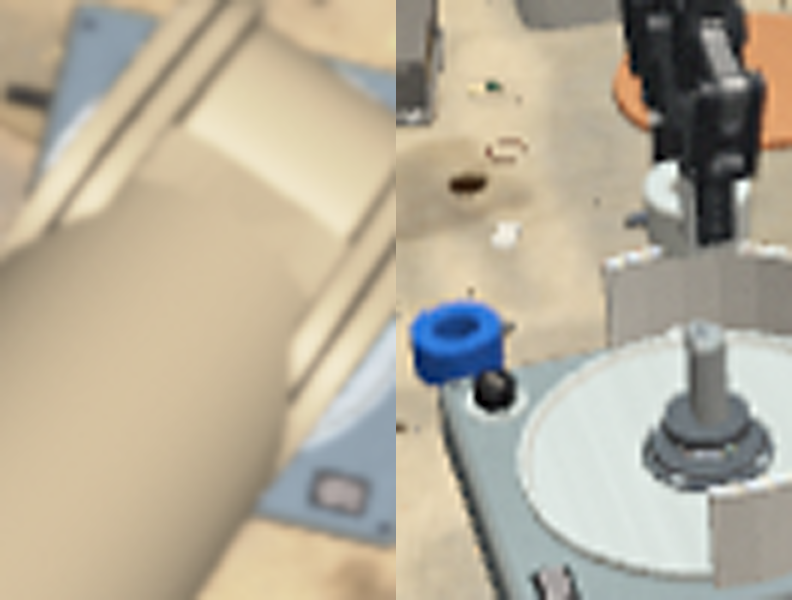

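```bash
python3 - <<'E'
from h import *
e=cam('scene'); I=e['color'].astype(int)
th=np.linspace(0,2*np.pi,720)
def sil(cx,cy,r,z):
    p=proj(e,np.c_[cx+r*np.cos(th),cy+r*np.sin(th),0*th+z]); i,j=p[:,0].argmin(),p[:,0].argmax(); return p[i].round(2),p[j].round(2)
for z in(164,176,188): print('collar',z,sil(482.64,35.3,22,z))
for z in(72,80,90,105): print('spindle',z,sil(483,35.2,10,z))
print('cup',sil(483,35.2,19,69))
for r in range(217,233,2): print(r,I[r,280:310].sum(1)//3)
print()
for r in range(246,262,2): print(r,I[r,284:308].sum(1)//3)
E
```

```text
collar 164 (array([286.34, 228.09]), array([303.99, 227.42]))
collar 176 (array([286.08, 224.09]), array([303.83, 223.42]))
collar 188 (array([285.82, 220.04]), array([303.67, 219.37]))
spindle 72 (array([293.  , 257.07]), array([300.68, 256.76]))
spindle 80 (array([292.85, 254.62]), array([300.57, 254.32]))
spindle 90 (array([292.68, 251.54]), array([300.42, 251.23]))
spindle 105 (array([292.41, 246.86]), array([300.21, 246.56]))
cup (array([289.59, 258.17]), array([304.17, 257.59]))
217 [168 171 174 176 177 177 177 148 147 213 216 215  31  42  25  29  32  58
 102  83  89  95  84  28  39 112 179 174 173 173]
219 [170 173 175 177 176 177 189 222 226 226 227 207 110  62  49  28  28  38
  48  41  34  23  27  75  92 142 173 173 172 169]
221 [172 170 169 172 173 174 187 229 224 224 212 143 111 121  99  21  35  42
  41  34  42 130 241 221 162 170 171 172 170 170]
223 [173 172 172 174 177 173 152 185 221 227 228 223 148 118 122  28  42  49
  57  39  43 124 204 155 155 166 166 168 170 172]
225 [174 173 174 171 151 149 127 109 123 151 169 188 177 109 129  20  41  40
  56  38  42  93 150 150 
[... 530 characters left out ...]
 211 217 219 219 222 153 112 150 155 149 129 125 202 225
 222 221 219 219 219 215]
250 [220 222 222 221 222 223 223 225 227 164  79 102 110 116 119 129 208 225
 223 222 223 223 225 225]
252 [223 223 222 221 221 223 224 225 227 165  79 100 110 117 118 127 194 226
 222 222 221 222 223 223]
254 [221 222 223 222 221 221 224 228 230 171  79 102 110 117 122 127 187 232
 226 222 222 221 221 223]
256 [220 221 221 222 223 223 195 137 112 106  82 102 107 116 120 122 111 110
 147 202 225 222 221 221]
258 [220 221 222 222 224 202 110 114 119 117  95  98 109 117 123 123 117 114
 110 132 233 225 222 221]
260 [221 220 222 216 212  99 113 120 120 119 115 104 110 116 118 119 118 118
 115  86  98 145 201 225]
```

The scene view shows the collar held above the spindle, with the flat on the spindle's left side and the collar screw on the left at (635,218). The edges put the collar about 1.5 mm too far back. I'll correct that, go down to just above the spindle and remeasure.

>>> carry_out([
  {"tx":-0.004,"ty":0,"tz":0.07,"twist":0,"fingers":0},
  {"tx":0,"ty":0,"tz":0.07,"twist":0,"fingers":0},
  {"tx":0,"ty":0,"tz":0,"twist":0,"fingers":0},
  {"tx":0,"ty":0,"tz":0,"twist":0,"fingers":0},
])

```text
clock: 15.72
eef_pos: [482.0, 34.7, 139.6]
tool_rot: [-3.141, -0.001, -0.253]
force: [0.3, -1.1, -0.6]
width: 38.6
gripper_force: 60.7
```

```bash
python3 - <<'E'
from h import *
s=st(); e=cam('scene'); I=e['color'].astype(int)
x,y,z0=s['eef_pos']; z0-=16.9
th=np.linspace(0,2*np.pi,720)
def sil(cx,cy,r,z):
    p=proj(e,np.c_[cx+r*np.cos(th),cy+r*np.sin(th),0*th+z]); i,j=p[:,0].argmin(),p[:,0].argmax(); return p[i].round(2),p[j].round(2)
for z in(0,12,24): print('collar',z,sil(x,y,22,z0+z))
for z in(80,90,105): print('spindle',z,sil(483,35.2,10,z))
for r in range(228,258,2): print(r,I[r,282:310].sum(1)//3)
cv2.imwrite('pics/c5.png',cv2.resize(e['color'][210:270,255:335],None,fx=10,fy=10,interpolation=cv2.INTER_CUBIC))
E
```

```text
{'clock': 15.725, 'eef_pos': [481.962, 34.729, 139.566], 'tool_rot': [-3.141, -0.001, -0.253], 'force': [0.335, -1.096, -0.621], 'torque': [-0.02, -0.0, 0.05], 'width': 38.563, 'gripper_force': 60.693, 'qpos': [-0.651, 0.704, 0.815, 2.088, -0.817, 0.703, -1.113]}
collar 0 (array([287.1 , 241.74]), array([304.42, 241.07]))
collar 12 (array([286.85, 237.89]), array([304.26, 237.22]))
collar 24 (array([286.59, 233.99]), array([304.11, 233.32]))
spindle 80 (array([292.85, 254.62]), array([300.57, 254.32]))
spindle 90 (array([292.68, 251.54]), array([300.42, 251.23]))
spindle 105 (array([292.41, 246.86]), array([300.21, 246.56]))
228 [175 175 176 176 177 182  94  30  33  32  30  43  48  26  30  32  32  31
  28  30  30  32  31  54 155 175 170 170]
230 [179 178 176 175 175 177  91  23  82 133  74  36  40  23  30  33  45  54
  59  61  66  25  27  52 159 170 167 166]
232 [202 211 241 230 211 198 206 211 230 231 149  40  38  26  28  37  86  86
  94  91  77  42  26  92 196 192 187 200]
234 [191 154 146 144 159 212 227 225 223 181 161  61  69  39  28  34  44  40
  35  40 106 127  72 116 132 130 
[... 617 characters left out ...]
155 156 185 186 209 203 191 179 120 118 131 142 162 159 181 170
 200 194 198 198 201 199 192 198 201 190]
248 [204 211 206 208 209 210 210 218 219 220 223 151 116 152 158 150 132 126
 201 224 221 221 220 218 219 215 207 205]
250 [217 218 222 223 221 221 223 223 223 225 228 164  78 102 110 117 115 131
 207 224 223 222 223 223 224 225 224 225]
252 [221 221 221 223 223 221 220 222 224 224 226 164  79 102 110 117 120 127
 192 226 221 222 222 223 222 223 223 223]
254 [220 221 221 222 223 222 221 221 224 228 229 172  78 101 108 117 120 126
 187 232 226 223 222 221 221 222 223 223]
256 [221 219 221 221 221 223 223 222 195 138 111 105  82 101 108 117 120 124
 112 109 147 202 225 222 221 221 223 222]
```

View pics/c5.png

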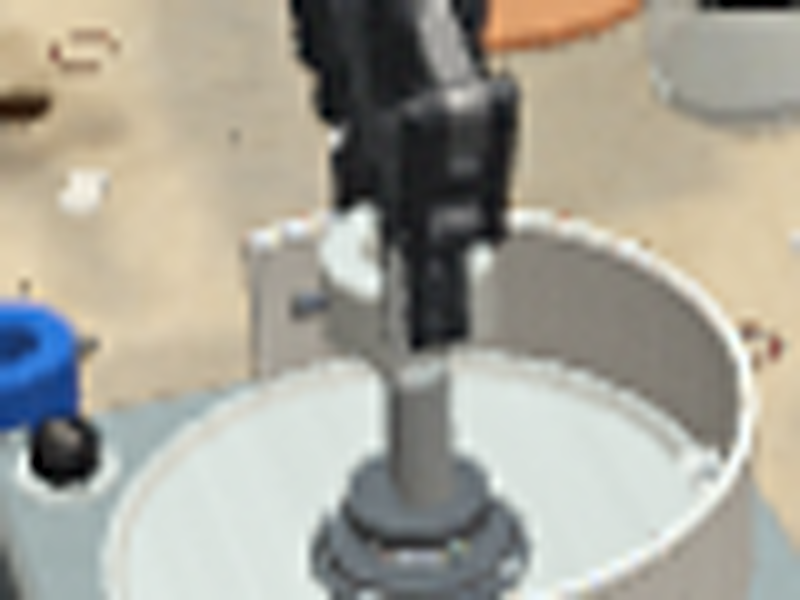

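The collar sits just above the spindle, with the screw at (308,303) on the flat side. It needs about 0.9 mm more towards the front. I'll go down in small steps.

>>> carry_out([
  {"tx":-0.003,"ty":0,"tz":0.03,"twist":0,"fingers":0},
  {"tx":0,"ty":0,"tz":0.012,"twist":0,"fingers":0},
  {"tx":0,"ty":0,"tz":0,"twist":0,"fingers":0},
])

```text
clock: 16.15
eef_pos: [480.4, 35.3, 126.1]
tool_rot: [3.141, 0.001, -0.253]
force: [-0.3, 0.2, -1.2]
width: 39.1
gripper_force: 60.7
```

>>> carry_out([
  {"tx":0,"ty":0,"tz":0.012,"twist":0,"fingers":0},
  {"tx":0,"ty":0,"tz":0.01,"twist":0,"fingers":0},
  {"tx":0,"ty":0,"tz":0,"twist":0,"fingers":0},
])

```text
clock: 16.52
eef_pos: [481.0, 35.2, 119.6]
tool_rot: [3.142, -0.0, -0.253]
force: [1.5, 0.1, -2.6]
width: 38.7
gripper_force: 60.7
```

>>> carry_out([
  {"tx":0,"ty":0,"tz":0.012,"twist":0,"fingers":0},
  {"tx":0,"ty":0,"tz":0.012,"twist":0,"fingers":0},
  {"tx":0,"ty":0,"tz":0,"twist":0,"fingers":0},
])

```text
clock: 16.9
eef_pos: [481.0, 35.2, 112.3]
tool_rot: [3.142, -0.0, -0.253]
force: [2.2, 0.5, -3.2]
width: 38.5
gripper_force: 60.6
```

The underside is at about 95 mm, with the screw past the spindle's top edge and no axial force. It's on the flat.

>>> carry_out([
  {"tx":0,"ty":0,"tz":0.015,"twist":0,"fingers":0},
  {"tx":0,"ty":0,"tz":0.02,"twist":0,"fingers":0},
  {"tx":0,"ty":0,"tz":0.02,"twist":0,"fingers":0},
  {"tx":0,"ty":0,"tz":0.015,"twist":0,"fingers":0},
  {"tx":0,"ty":0,"tz":0,"twist":0,"fingers":0},
])

```text
clock: 17.52
eef_pos: [481.0, 35.3, 91.1]
tool_rot: [3.141, -0.0, -0.253]
force: [4.1, 0.9, -4.3]
width: 38.9
gripper_force: 60.6
```

>>> carry_out([
  {"tx":0.003,"ty":0,"tz":0.012,"twist":0,"fingers":0},
  {"tx":0,"ty":0,"tz":0.01,"twist":0,"fingers":0},
  {"tx":0,"ty":0,"tz":0.01,"twist":0,"fingers":0},
  {"tx":0,"ty":0,"tz":0,"twist":0,"fingers":0},
])

```text
clock: 18.02
eef_pos: [481.1, 35.2, 82.0]
tool_rot: [-3.141, 0.001, -0.253]
force: [0.6, 0.9, 4.9]
width: 38.7
gripper_force: 61.7
```

>>> carry_out([
  {"tx":0,"ty":0,"tz":0.007,"twist":0,"fingers":0},
  {"tx":0,"ty":0,"tz":0.007,"twist":0,"fingers":0},
  {"tx":0,"ty":0,"tz":0,"twist":0,"fingers":0},
])

```text
clock: 18.4
eef_pos: [481.2, 35.1, 79.7]
tool_rot: [-3.139, 0.0, -0.253]
force: [-3.9, 2.5, 26.6]
width: 38.8
gripper_force: 64.1
```

>>> carry_out([
  {"tx":0,"ty":0,"tz":0,"twist":0,"fingers":0},
  {"tx":0,"ty":0,"tz":0,"twist":0,"fingers":0},
  {"tx":0,"ty":0,"tz":0,"twist":0,"fingers":0},
  {"tx":0,"ty":0,"tz":0,"twist":0,"fingers":0},
])

```text
clock: 18.9
eef_pos: [481.2, 35.1, 79.7]
tool_rot: [-3.139, 0.0, -0.253]
force: [-3.6, 1.1, 26.1]
width: 38.5
gripper_force: 64.1
```

```bash
python3 - <<'E'
from h import *
st(); e=cam('scene')
cv2.imwrite('pics/c6.png',cv2.resize(e['color'][210:310,235:355],None,fx=6,fy=6,interpolation=cv2.INTER_CUBIC))
E
```

```text
{'clock': 18.9, 'eef_pos': [481.182, 35.132, 79.652], 'tool_rot': [-3.139, 0.0, -0.253], 'force': [-3.618, 1.126, 26.076], 'torque': [0.412, 0.866, 0.016], 'width': 38.511, 'gripper_force': 64.104, 'qpos': [-0.565, 0.784, 0.68, 2.124, -0.959, 0.576, -0.995]}
```

View pics/c6.png

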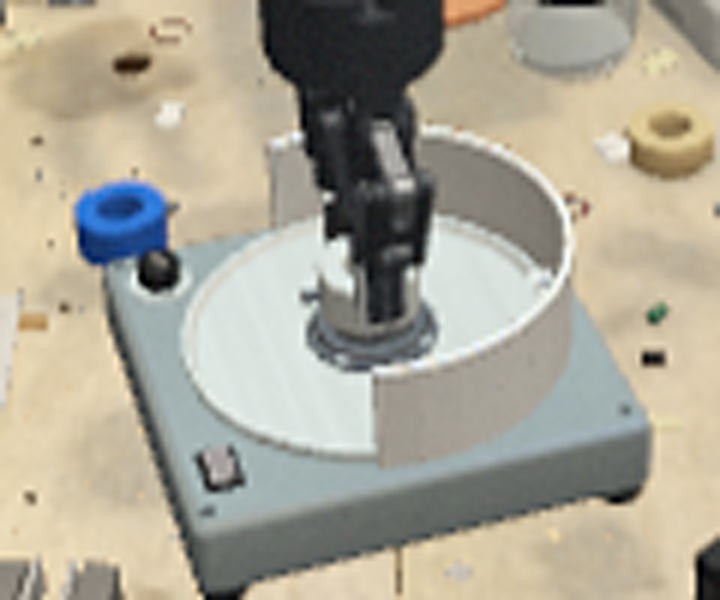

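The picture shows the collar seated down on the cup, with the screw at (308,297) pointing to the open front. The position and the 26 N push are steady, so I'm handing in.

```bash
python3 -c "
from cell import job
print(job.finish_job())"
```

```text
the job is handed in; nothing more can be done
None
```

The job is handed in: the spindle flat faces the open front, and the collar is on with its set screw over the flat. The gripper is still holding the collar down against the bottomed spring with about 26 N, after about 19 s on the clock.

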